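# Refit the guard pin of a jar roller

## Task

The sloping guard of the jar roller is shut but its pin is out, so the machine will not start. Take the guard pin from the tool rest, put it square through the slot in the guard, feel along the slot with its tip until it drops into the hidden switch hole behind, push it fully home so that its collar lies flat on the guard, and let go. Leave the other tools, the jar on the rollers and the bottle where they are.

Things in the scene. Friction and masses are not known exactly. Their poses are not given: they have to be found in the camera images.
- slot (a point): Centre of the slot in the guard's outer face, 82 mm above the bench. The guard is a steel plate 130 x 176 mm, 4 mm thick, 30 degrees from level, the sloping front of the white drive housing. z points straight out of the guard (30 degrees from vertical, towards the robot's side), y along the slot (level), x up the slope. Slot 64 mm long (y), 16 mm wide (x); nothing but two 3 mm screw heads stands above the guard.
- mixer: Jar roller, a fixed bench machine; origin under the middle of its drive housing, x away from the guard, y towards the rollers. Hidden 16 mm below the guard's outer face (slot z = -0.016) a fixed flat block backs the whole slot. It has one hole, 15 mm wide (mouth 19), 34 mm deep, square to the guard, on the slot's centre line, anywhere up to 22 mm either side of the slot's centre; its place is not reported.
- pin_grip (a point): Middle of the grip of the loose guard pin, on its axis; z points from tip to grip, the turn about z is free. From the tip: round steel shank 12 mm diameter, 48 mm long (last 4 mm tapered to 7 mm), collar 32 mm diameter, 4 mm thick, round black grip 22 mm diameter, 50 mm long; about 0.12 kg. It starts upright in the tool rest, collar on the rest's top, this point 85 mm above the bench.
- guard_pin: The guard pin; origin at the centre of its tip's flat end, 77 mm from pin_grip along the pin; z as pin_grip.
- pin_collar (a point): Centre of the underside of the pin's collar, 48 mm from the tip and 29 mm from pin_grip; z as pin_grip. Fully home it lies on the guard's outer face (z = 0 of the slot) and the tip is 48 mm below that face; with the tip only resting on the block behind, it is 32 mm above the face.
- tool_rest: White plastic tool rest, fixed, 200 x 60 x 56 mm, origin at the centre of its underside, x along its length. Three 14 mm holes in its top, in a row along x at -65, 0 and +65 mm, 52 mm deep, hold the guard pin, a pestle and a spatula, in any order.
- pestle: White porcelain pestle with a round 30 mm knob, 100 mm tall, standing in the tool rest (top 108 mm above the bench); origin at its lower end, z up. To be left alone.
- spatula: Steel spatula with a flat blade 28 mm wide, 135 mm tall, standing blade up in the tool rest (top 143 mm above the bench); origin at its lower end, z up. To be left alone.
- jar: White porcelain jar, 90 mm diameter, 155 mm long, lying loose on the two rubber rollers beside the drive housing, its axis level along its own y; origin at its middle, top 154 mm above the bench. To be left alone.
- bottle: Small round cosmetic bottle with a brass cap, 38 mm diameter, 88 mm tall, standing loose on the bench; origin at the centre of its underside. To be left alone.
There are look-alikes about, which are no part of the job. Leave any blue or red look-alike of the guard_pin alone.

How it is judged:
On the way, in this order (a step that is already met when the one before it is completed fails the run):
1. the guard pin is lifted clear of the tool rest (height (world z) of guard_pin above 0.062 m), for 0.1 s.
2. the pin's tip is through the slot of the guard (z of guard_pin in the frame of slot below -0.006 m and x of guard_pin in the frame of slot between -0.012 and 0.012 m and y of guard_pin in the frame of slot between -0.036 and 0.036 m and z of pin_collar in the frame of slot above 0.01 m).
At the end, for the whole second after the job is handed in: The pin is in the hidden hole: its collar within 3 mm of the guard's face at the slot, square to it within 7 degrees, released and at rest. Pestle and spatula stand in the tool rest, the bottle stands, the jar lies on the rollers, each within 30 mm of its place (z of pin_collar in the frame of slot between -0.003 and 0.003 m and x of pin_collar in the frame of slot between -0.008 and 0.008 m and y of pin_collar in the frame of slot between -0.03 and 0.03 m and angle between the z axis of pin_grip and the z axis of slot, either way round below 0.12 rad and z of guard_pin in the frame of slot below -0.04 m and linear speed of guard_pin below 0.02 m/s and distance of each of jar, bottle, pestle, spatula from where it was at the start of the episode below 0.03 m and angle between each of bottle, pestle, spatula's own z axis and vertical below 0.4 rad); the robot touches nothing.
It fails at once if the jar is pushed more than 40 mm from its place (distance of jar from where it was at the start of the episode above 0.04 m).
It fails at once if the bottle is pushed more than 40 mm from its place (distance of bottle from where it was at the start of the episode above 0.04 m).
It fails at once if the pestle is pushed more than 40 mm from its place (distance of pestle from where it was at the start of the episode above 0.04 m).
It fails at once if the spatula is pushed more than 40 mm from its place (distance of spatula from where it was at the start of the episode above 0.04 m).
It also fails if it takes over 56 s, if anything falls off the work surface, if the arm or the gripper's body presses on something with over 40 N, if the wrist force passes 120 N, or if a joint passes its speed limit or range.

## Robot

A 6-joint arm with a two-finger parallel gripper is mounted at the origin on the work surface. World frame = base frame: x ahead of the robot, y to its left, z up, the work surface at z = 0. Lengths are in m, angles in rad, forces in N, time in s.
With the tool pointing down it reaches from about 0.4 to 0.925 m from the base axis. Payload 12.5 kg.
Tool frame: the origin (TCP) lies on the centre line of the jaws, within the pads' length; the fingertips stand 8 mm ahead of it and the grasp point (between the pads) lies 11 mm behind it; y points along the fingers, x is the direction in which the jaws open and shut, and the axes are right-handed (so a half turn about y gives the same grasp; the last joint's range is limited). The gripper opens to 95 mm and grips with 3 to 60 N. Pads are 20 mm wide; open, the fingers measure 119 mm over their backs; the gripper's body (75 mm by 180 mm) begins 59 mm behind the grasp point.
Start: joints at [-1.315, 0.491, 1.559, -0, 1.092, -0.106], TCP at [0.221, -0.585, 0.223] pointing down, gripper open.
Joint ranges: [-3.1, 3.1], [-0.84, 2.19], [0.05, 2.79], [-1.13, 4.28], [0.06, 2.93], [-2.69, 2.69]. Speed limits (rad/s): [2.22, 2.22, 2.79, 3.14, 3.14, 3.14].

## Interface

Orientations are given as a unit quaternion [w, x, y, z].
In Python, from workcell import manip gives the robot as it stands. Calls block until the motion is done:
- manip.movep(position, orientation): joint-space move of the TCP to a pose.
- manip.line_to(position, speed=0.15, ori=None): straight line of the TCP; ori=None keeps the orientation; speed is the mean speed in m/s.
- manip.set_joints(angles): joint-space move.
- manip.set_gripper(opening, squeeze=None): finger opening in m; squeeze is the grip in N (None keeps the last); returns when the fingers have stopped.
- manip.dwell(seconds).
- manip.ik(position, orientation): joint angles nearest the present ones, or None.
- manip.get_image(name): name is "scene" or "top" or "wrist"; returns a dict with "img" (400x640x3 uint8, blue, green, red), "range_z" (400x640 float32, m along the optical axis (not along the pixel's ray), 0 where there is no reading), "intrinsics" (3x3 intrinsics, pixels), "eye" and "rotation" of the camera in the world; the wrist camera has in their place "mount" (4x4, takes a point from camera to tool coordinates, whose origin is the TCP and whose axes are the tool frame's). Camera axes: x right, y down, z forward; pixel columns grow to the right and rows downward; lengths in m; the calibration is good to about 2 mm. The wrist camera is an equidistant fisheye: a pixel r from the principal point sees the ray r / f radians off the axis. A picture is of the moment at which its call begins: read the wrist's pose just before it.
A pose or a line that the arm cannot do raises manip.Unreachable and nothing moves.
- manip.hand_in(): hands the job in, once; it reports no verdict.
Trained networks look in a picture, given as the dict that the camera call returned (one of the last four; its "shot" number tells which), for a name from the list of things; names that differ only in an ending like _2 or _b are one class to them, and where a whole thing is asked for, a point or a joint stands for the part that bears it (a point fixed in the world has none). Each returns a list of dicts, best first, with "conf" (0 to 1); they miss things now and then, are a little off and sometimes report something else, mostly with a low value. They report only what shows in the picture. A call takes as long as a camera call. They do not tell look-alikes from the thing itself.
- manip.search_frame(picture, label): "bbox" ([left, top, right, bottom] in pixels, round what is visible of it).
- manip.tip_of(picture, label): "uv" ([column, row] in pixels: a listed point, or the origin of a listed thing).
Readings, each from a call of its own:
- manip.get_time(): time.
- manip.get_joint_positions(): joint angles.
- manip.get_dq(): joint speeds.
- manip.get_tau(): joint torques, N m.
- manip.get_eef_pos(): TCP position.
- manip.get_tool_rot(): TCP orientation.
- manip.get_wrist_force(): force on the tool from outside, world axes, zero at the start.
- manip.get_moment(): the same for the moment, N m.
- manip.get_finger_gap(): finger opening in m.
Only numpy, scipy, OpenCV 4.12 (cv2) and the standard library are available. Lean on these libraries where they do the work, as an engineer would, in place of code of your own. Each camera call takes 0.05 s, during which the arm holds its last target.

## Working session

There is one attempt and no reset: what is moved stays moved. The work goes in short steps, each a Python script; the robot and the scene stay as the last script left them, time stands still between calls to the robot, and variables do not carry over. Pictures are saved under pics/ and viewed, and the job is handed in when it is done.

```bash
ls; mkdir -p pics; cat > h.py <<'E'
import numpy as np, cv2
from workcell import manip
from scipy.spatial.transform import Rotation as R
def px2w(p,u,v,z=None):
    K=np.array(p["intrinsics"]);
    u=float(u);v=float(v)
    if z is None:
        a=p["range_z"][int(v)-1:int(v)+2,int(u)-1:int(u)+2]; a=a[a>0]; z=np.median(a)
    c=np.array([(u-K[0,2])/K[0,0]*z,(v-K[1,2])/K[1,1]*z,z])
    return np.array(p["rotation"])@c+np.array(p["eye"])
E
python3 - <<'E'
from h import *
for n in ["scene","top"]:
    p=manip.get_image(n); cv2.imwrite(f"pics/{n}0.png",p["img"])
    print(n,p["eye"],np.round(p["rotation"],3).tolist(),np.round(p["intrinsics"],1).tolist())
    for l in ["slot","pin_grip","pin_collar","guard_pin","mixer","tool_rest","pestle","spatula","jar","bottle"]:
        t=manip.tip_of(p,l)
        for d in t[:3]:
            try: w=np.round(px2w(p,*d["uv"]),3)
            except Exception as e: w=e
            print(l,np.round(d["uv"],1),round(d["conf"],2),w)
print(manip.get_time())
E
```

```text
pics
scene [ 1.45114624 -0.43630953  0.90054516] [-0.362, 0.757, 0.492, -0.23] [[471.8, 0.0, 322.6], [0.0, 471.8, 195.8], [0.0, 0.0, 1.0]]
slot [344.2 192. ] 0.86 matmul: Input operand 1 has a mismatch in its core dimension 0, with gufunc signature (n?,k),(k,m?)->(n?,m?) (size 3 is different from 4)
pin_grip [174.4 229.1] 0.83 matmul: Input operand 1 has a mismatch in its core dimension 0, with gufunc signature (n?,k),(k,m?)->(n?,m?) (size 3 is different from 4)
pin_grip [209.7 185.2] 0.62 matmul: Input operand 1 has a mismatch in its core dimension 0, with gufunc signature (n?,k),(k,m?)->(n?,m?) (size 3 is different from 4)
pin_grip [220.1 204.7] 0.53 matmul: Input operand 1 has a mismatch in its core dimension 0, with gufunc signature (n?,k),(k,m?)->(n?,m?) (size 3 is different from 4)
pin_collar [222.8 212.1] 0.67 matmul: Input operand 1 has a mismatch in its core dimension 0, with gufunc signature (n?,k),(k,m?)->(n?,m?) (size 3 is different from 4)
pin_collar [213.4 196.8] 0.62 matmul: Input operand 1 has a mismatch in its core dimension 0, with gufunc signature (n?,k),(k,m?)->(n
[... 3935 characters left out ...]
,m?)->(n?,m?) (size 3 is different from 4)
pestle [209.3 147.5] 0.21 matmul: Input operand 1 has a mismatch in its core dimension 0, with gufunc signature (n?,k),(k,m?)->(n?,m?) (size 3 is different from 4)
spatula [438.9 205.4] 0.63 matmul: Input operand 1 has a mismatch in its core dimension 0, with gufunc signature (n?,k),(k,m?)->(n?,m?) (size 3 is different from 4)
jar [209.8 144.9] 0.86 matmul: Input operand 1 has a mismatch in its core dimension 0, with gufunc signature (n?,k),(k,m?)->(n?,m?) (size 3 is different from 4)
bottle [392.1 162.5] 0.86 matmul: Input operand 1 has a mismatch in its core dimension 0, with gufunc signature (n?,k),(k,m?)->(n?,m?) (size 3 is different from 4)
1.1
```

```bash
python3 - <<'E'
import re
s=open('h.py').read()
s=s.replace('np.array(p["rotation"])@c','rot(p["rotation"])@c')
s+='''
def rot(q):
    q=np.array(q); return R.from_quat([q[1],q[2],q[3],q[0]]).as_matrix()
def quat(M):
    x,y,z,w=R.from_matrix(M).as_quat(); return [w,x,y,z]
'''
open('h.py','w').write(s)
E
python3 - <<'E'
from h import *
import pickle
for n in ["scene","top"]:
    p=manip.get_image(n); pickle.dump({k:p[k] for k in p},open(f"{n}.pkl","wb"))
    x={"scene":(130,150,370,310),"top":(270,100,530,320)}[n]
    c=cv2.resize(p["img"][x[1]:x[3],x[0]:x[2]],None,fx=3,fy=3,interpolation=cv2.INTER_CUBIC)[:600,:800]; cv2.imwrite(f"pics/{n}1.png",c)
    L={"scene":[(344.2,192),(174.4,229),(209.7,185.2),(220.1,204.7),(244,190)],"top":[(293,214),(486,242),(397.5,277.6),(437,292.5),(431,254),(439,205),(434,231)]}[n]
    for u,v in L: print(n,u,v,np.round(px2w(p,u,v),3))
E
```

```text
scene 344.2 192 [0.553 0.04  0.088]
scene 174.4 229 [ 0.503 -0.415  0.078]
scene 209.7 185.2 [ 0.384 -0.293  0.095]
scene 220.1 204.7 [ 0.481 -0.288  0.098]
scene 244 190 [ 0.419 -0.207  0.077]
top 293 214 [0.546 0.05  0.065]
top 486 242 [ 0.497 -0.4    0.1  ]
top 397.5 277.6 [ 0.407 -0.198  0.099]
top 437 292.5 [ 0.379 -0.285  0.101]
top 431 254 [ 0.465 -0.278  0.084]
top 439 205 [ 0.589 -0.308  0.055]
top 434 231 [ 0.524 -0.295  0.055]
```

View pics/scene0.png

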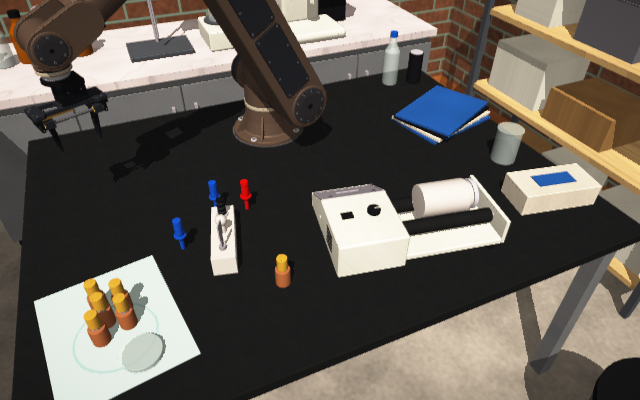

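View pics/top0.png

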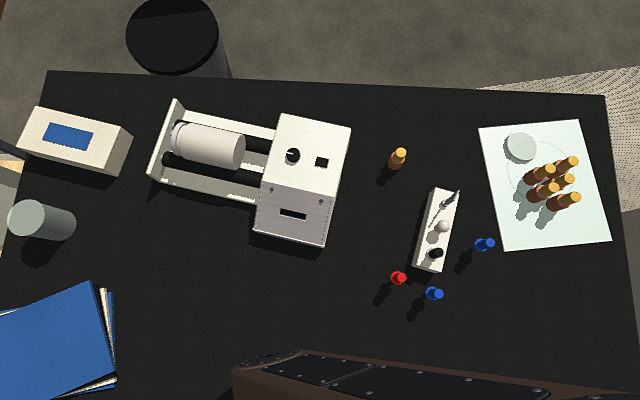

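View pics/scene1.png

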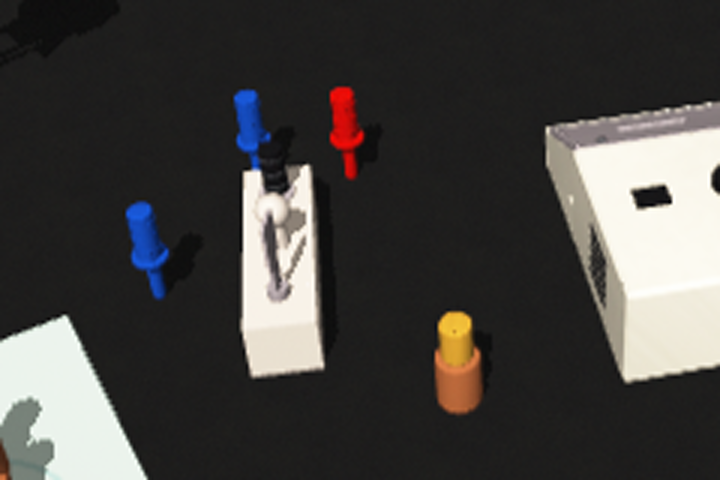

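View pics/top1.png

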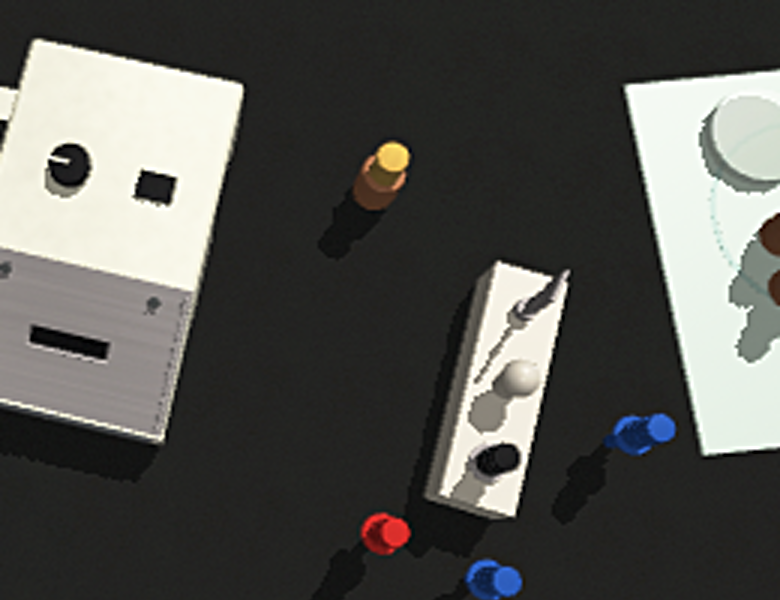

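Black-gripped pin stands in the tool rest's robot-side hole, at top px (437,250). The pestle is mid-rest (443,226) and the spatula far (447,200). The look-alikes standing on the bench are blue at (437,293) and (485,243), and red at (398,277). Only the black one fits. Next I'll measure from the depth data.

```bash
cat > geo.py <<'E'
from h import *
import pickle
def cloud(p):
    K=np.array(p["intrinsics"]); z=p["range_z"]; v,u=np.mgrid[:400,:640]
    c=np.stack([(u-K[0,2])/K[0,0]*z,(v-K[1,2])/K[1,1]*z,z],-1)
    w=c@rot(p["rotation"]).T+np.array(p["eye"]); w[z<=0]=np.nan; return w
E
python3 - <<'E'
from geo import *
p=pickle.load(open("top.pkl","rb")); W=cloud(p); g=p["img"].max(-1)
# bench check
print("bench z",np.nanmedian(W[330:350,300:330,2]))
# pin top
reg=np.zeros((400,640),bool); reg[235:270,425:452]=1
m=reg&(W[...,2]>0.1)&(g<90); print("pin top",m.sum(),np.round(np.nanmean(W[m],0),4), np.round(np.nanmin(W[m],0),4),np.round(np.nanmax(W[m],0),4))
m=reg&(W[...,2]>0.045)&(W[...,2]<0.065)
# rest top
reg=np.zeros((400,640),bool); reg[180:280,405:465]=1
m=reg&(abs(W[...,2]-0.056)<0.006)&(g>120); mm=cv2.minAreaRect((W[m][:,:2]*1000).astype(np.float32)); print("rest",m.sum(),mm)
# guard plane
reg=np.zeros((400,640),bool); reg[185:245,255:330]=1
m=reg&(g>90)&(W[...,2]>0.05)&(W[...,2]<0.12)
P=W[m]
for _ in range(5):
    c=P.mean(0); n=np.linalg.svd(P-c)[2][2]; n*=np.sign(n[2]); d=(P-c)@n; P=P[abs(d)<0.004]
print("plane",len(P),c,n,np.degrees(np.arccos(n[2])),np.degrees(np.arctan2(n[1],n[0])))
sl=np.zeros((400,640),np.uint8); sl[200:228,275:312]=(g[200:228,275:312]<45)
k,lab,st,ce=cv2.connectedComponentsWithStats(sl); i=1+np.argmax(st[1:,4]); print(st[i],ce[i])
K=np.array(p["intrinsics"]);eye=np.array(p["eye"]);Rm=rot(p["rotation"])
v,u=np.nonzero(lab==i); r=np.stack([(u-K[0,2])/K[0,0],(v-K[1,2])/K[1,1],np.ones(len(u))],-1)@Rm.T
t=((c-eye)@n)/(r@n); Q=eye+r*t[:,None]; q=Q.mean(0); print("slot c",q)
e=np.linalg.svd(Q-q)[2][0]; e*=np.sign(e[1]); print("slot y dir",e, "ext",np.ptp((Q-q)@e), np.degrees(np.arctan2(-e[0],e[1])), "mid",q+e*((((Q-q)@e).max()+((Q-q)@e).min())/2))
E
```

```text
bench z -0.0007057518672969332
pin top 74 [ 0.4675 -0.2864  0.108 ] [ 0.4572 -0.2966  0.1008] [ 0.4772 -0.2776  0.1121]
rest 1562 ((531.4804077148438, -305.19512939453125), (61.82341766357422, 200.674560546875), 75.94771575927734)
plane 3437 [0.54510002 0.04807548 0.08260487] [-0.48613087  0.08767001  0.86947729] 29.602046635462283 169.77702517870017
[280 209  26  11 135] [292.45925926 213.61481481]
slot c [0.54375784 0.04971837 0.08168879]
slot y dir [ 0.17547807  0.98448266 -0.00115506] ext 0.06079438677056549 -10.106486771174923 mid [0.5437989  0.04994872 0.08168852]
```

```bash
cat >> h.py <<'E'
az=np.radians(169.85)
SZ=np.array([np.sin(np.pi/6)*np.cos(az),np.sin(np.pi/6)*np.sin(az),np.cos(np.pi/6)])
SY=np.array([-np.cos(az+np.pi/2),-np.sin(az+np.pi/2),0.]); SX=np.cross(SY,SZ)
SC=np.array([0.5438,0.0499,0.0817])
def toolM(appr,jaw):
    return np.stack([jaw,appr,np.cross(jaw,appr)],-1)
E
python3 - <<'E'
from h import *
print(SX,SY,SZ)
M=rot(manip.get_tool_rot()); print(np.round(M,3)); print(manip.get_wrist_force(),manip.get_finger_gap())
d=np.array([0,0,-1.])
pin=np.array([0.468,-0.288])
for s in (1,-1):
    for nm,pos,ap in [("hi",[*pin,.22],d),("pick",[*pin,.075],d),("g",SC+SZ*.13,-SZ),("home",SC+SZ*.018,-SZ)]:
        print(s,nm,np.round(manip.ik(list(pos),quat(toolM(ap,s*SY))),2) if manip.ik(list(pos),quat(toolM(ap,s*SY))) is not None else None)
E
```

```text
[ 0.85247191 -0.15261602  0.5       ] [0.1762258  0.98434977 0.        ] [-0.49217488  0.0881129   0.8660254 ]
[[ 0.354 -0.     0.935]
 [-0.935 -0.     0.354]
 [ 0.    -1.    -0.   ]]
[-0.07752789  0.30125648 -0.36644627] 0.09525625150572391
1 hi [-0.67  0.39  1.75 -0.    1.01 -2.07]
1 pick [-0.67  0.58  1.89 -0.    0.67 -2.07]
1 g [ 0.05  0.22  2.24 -0.6   0.2  -0.78]
1 home [0.02 0.48 2.22 4.04 0.13 0.85]
-1 hi [-0.67  0.39  1.75 -0.    1.01  1.08]
-1 pick [-0.67  0.58  1.89 -0.    0.67  1.08]
-1 g [ 0.05  0.22  2.24 -0.6   0.2   2.36]
-1 home [ 0.02  0.48  2.22  4.04  0.13 -2.29]
```

```bash
cat >> h.py <<'E'
def leanM(pinz,L,s=1):
    """tool for a pin whose axis is pinz, hand leaned L rad away from the robot about slot y"""
    a=R.from_rotvec(SY*L).apply(pinz)   # rotates z towards +x
    return toolM(-a,s*SY)
def tcp(grip,M): # grasp point lies 11 mm behind TCP along tool y
    return list(np.array(grip)+M[:,1]*0.011)
E
python3 - <<'E'
from h import *
up=np.array([0,0,1.])
for deg in (0,8,12,16,20):
  L=np.radians(deg)
  for s in (1,-1):
    M=leanM(up,L,s); print(deg,s,"pick",np.round(manip.ik(tcp([.468,-.288,.085],M),quat(M)),2))
    M=leanM(SZ,L,s)
    for h in (.15,.029):
      for y in (-.022,.022):
        j=manip.ik(tcp(SC+SZ*h+SY*y,M),quat(M)); print("   ",h,y,None if j is None else np.round(j,2))
E
```

```text
0 1 pick [-0.67  0.58  1.89 -0.    0.67 -2.07]
    0.15 -0.022 [-0.01  0.19  2.25 -0.44  0.2  -0.99]
    0.15 0.022 [ 0.12  0.21  2.22 -0.62  0.25 -0.71]
    0.029 -0.022 [-0.03  0.48  2.24  3.8   0.12  1.04]
    0.029 0.022 [0.07 0.49 2.2  4.26 0.14 0.68]
0 -1 pick [-0.67  0.58  1.89 -0.    0.67  1.08]
    0.15 -0.022 [-0.01  0.19  2.25 -0.44  0.2   2.15]
    0.15 0.022 [ 0.12  0.21  2.22 -0.62  0.25  2.43]
    0.029 -0.022 [-0.03  0.48  2.24  3.8   0.12 -2.1 ]
    0.029 0.022 [ 0.07  0.49  2.2   4.26  0.14 -2.46]
8 1 pick [-0.64  0.62  1.8  -0.08  0.84 -1.98]
    0.15 -0.022 [-0.02  0.2   2.17 -0.15  0.39 -1.28]
    0.15 0.022 [ 0.09  0.22  2.14 -0.25  0.42 -1.09]
    0.029 -0.022 [-0.04  0.47  2.16 -0.36  0.14 -1.09]
    0.029 0.022 [ 0.06  0.48  2.12 -0.5   0.18 -0.86]
8 -1 pick [-0.64  0.62  1.8  -0.08  0.84  1.16]
    0.15 -0.022 [-0.02  0.2   2.17 -0.15  0.39  1.86]
    0.15 0.022 [ 0.09  0.22  2.14 -0.25  0.42  2.05]
    0.029 -0.022 [-0.04  0.47  2.16 -0.36  0.14  2.05]
    0.029 0.022 [ 0.06  0.48  2.12 -0.5   0.18  2.28]
12 1 pick [-0.63  0.64  1.76 -0.11  0.93 -1.95]
    
[... 834 characters left out ...]
58  1.76]
    0.15 0.022 [ 0.07  0.25  2.06 -0.11  0.6   1.9 ]
    0.029 -0.022 [-0.05  0.48  2.07 -0.09  0.35  1.77]
    0.029 0.022 [ 0.04  0.49  2.04 -0.14  0.37  1.92]
20 1 pick [-0.61  0.69  1.69 -0.16  1.09 -1.9 ]
    0.15 -0.022 [-0.04  0.24  2.05 -0.04  0.67 -1.41]
    0.15 0.022 [ 0.06  0.27  2.02 -0.06  0.69 -1.29]
    0.029 -0.022 [-0.06  0.49  2.03 -0.05  0.45 -1.41]
    0.029 0.022 [ 0.03  0.5   2.   -0.08  0.47 -1.29]
20 -1 pick [-0.61  0.69  1.69 -0.16  1.09  1.24]
    0.15 -0.022 [-0.04  0.24  2.05 -0.04  0.67  1.74]
    0.15 0.022 [ 0.06  0.27  2.02 -0.06  0.69  1.86]
    0.029 -0.022 [-0.06  0.49  2.03 -0.05  0.45  1.73]
    0.029 0.022 [ 0.03  0.5   2.   -0.08  0.47  1.85]
```

```bash
python3 - <<'E'
from h import *
import pickle
up=np.array([0,0,1.]); M=leanM(up,np.radians(16),-1)
manip.movep(tcp([.468,-.288,.23],M),quat(M)); manip.set_gripper(0.05)
pos=manip.get_eef_pos();q=manip.get_tool_rot();print(pos,np.round(manip.get_joint_positions(),2))
p=manip.get_image("wrist"); p2={k:p[k] for k in p}; p2["pos"]=pos;p2["q"]=q; pickle.dump(p2,open("w1.pkl","wb"))
cv2.imwrite("pics/w1.png",p["img"]); print(np.round(p["mount"],3),p["intrinsics"])
for l in ("pin_grip","pestle","spatula"):
  for d in manip.tip_of(p,l)[:3]: print(l,d)
print(manip.get_time())
E
```

```text
[ 0.4650367  -0.28747597  0.21942826] [-0.62  0.49  1.6  -0.12  1.31  1.18]
[[ 1.     0.002  0.001  0.   ]
 [ 0.    -0.246  0.969 -0.163]
 [ 0.002 -0.969 -0.246  0.069]
 [ 0.     0.     0.     1.   ]] [[309.70691629   0.         322.82298894]
 [  0.         309.70691629 196.77362881]
 [  0.           0.           1.        ]]
pin_grip {'uv': [335.6, 223.9], 'conf': 0.94}
pin_grip {'uv': [322.4, 146.0], 'conf': 0.9}
pin_grip {'uv': [257.1, 210.4], 'conf': 0.77}
pestle {'uv': [327.4, 68.6], 'conf': 0.69}
pestle {'uv': [321.6, 146.9], 'conf': 0.33}
spatula {'uv': [331.2, 13.3], 'conf': 0.86}
3.7417
```

View pics/w1.png

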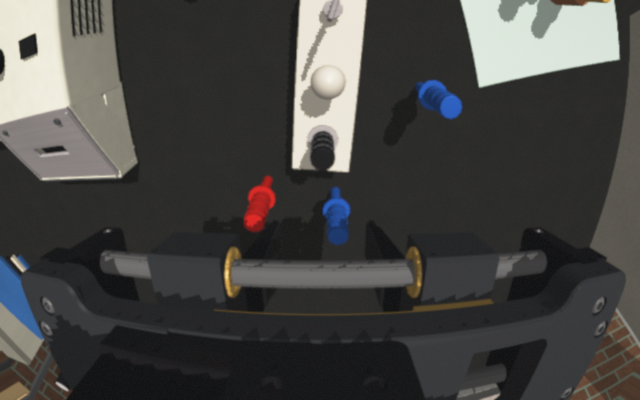

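```bash
cat >> h.py <<'E'
def wray(p,pos,q,u,v):
    K=np.array(p["intrinsics"]); d=np.array([u-K[0,2],v-K[1,2]])/K[0,0]; th=np.hypot(*d); s=np.sin(th)/th if th>1e-9 else 1
    c=np.array([d[0]*s,d[1]*s,np.cos(th)]); m=np.array(p["mount"]); T=rot(q)
    return np.array(pos)+T@m[:3,3], T@m[:3,:3]@c
def wplane(p,pos,q,u,v,n,d):
    o,r=wray(p,pos,q,u,v); return o+r*((d-o@n)/(r@n))
E
python3 - <<'E'
from h import *
import pickle
p=pickle.load(open("w1.pkl","rb")); up=np.array([0,0,1.])
w=lambda u,v,h:np.round(wplane(p,p["pos"],p["q"],u,v,up,h),4)
print("grip",w(322.4,146,.085)); print("knob",w(327.5,81,.093))
print("slot",np.round(wplane(p,p["pos"],p["q"],53,150,SZ,SC@SZ),4))
cv2.imwrite("pics/w1c.png",cv2.resize(p["img"][110:190,280:370],None,fx=7,fy=7,interpolation=cv2.INTER_CUBIC))
E
```

```text
grip [ 0.4725 -0.2886  0.085 ]
knob [ 0.5334 -0.3038  0.093 ]
slot [0.5433 0.0456 0.0819]
```

View pics/w1c.png

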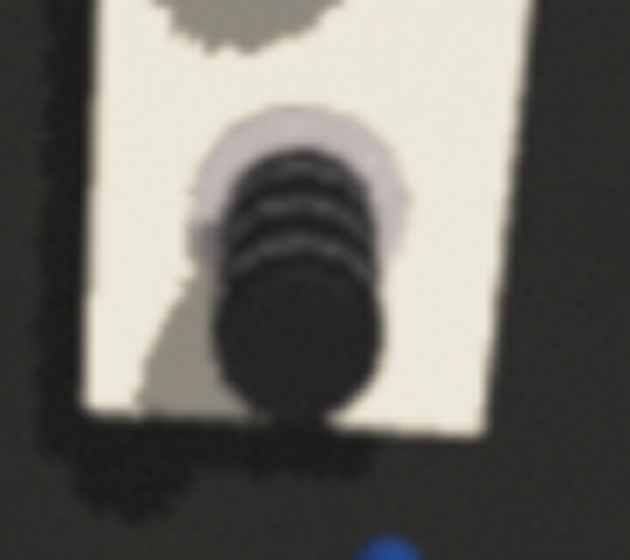

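Crop confirms it: black grip, steel collar, standing in the rest (top circle ≈ (322.6,157.9), collar ≈ (322.9,139.5)).

```bash
python3 - <<'E'
from h import *
import pickle
p=pickle.load(open("w1.pkl","rb")); up=np.array([0,0,1.])
w=lambda u,v,h:np.round(wplane(p,p["pos"],p["q"],u,v,up,h),4)
print(w(322.6,157.9,.110),w(322.9,139.5,.060))
g=np.array([.4695,-.2880,.088]); M=leanM(up,np.radians(16),-1)
manip.line_to(tcp(g+[0,0,.06],M),speed=.15,ori=quat(M))
manip.line_to(tcp(g,M),speed=.08)
print(manip.get_eef_pos(),tcp(g,M),manip.get_wrist_force(),manip.get_time())
pos=manip.get_eef_pos();q=manip.get_tool_rot()
p=manip.get_image("wrist"); cv2.imwrite("pics/w2.png",p["img"])
E
```

```text
[ 0.4709 -0.2885  0.11  ] [ 0.47   -0.2886  0.06  ]
[ 0.46668304 -0.28758355  0.07767185] [np.float64(0.46651544075786505), np.float64(-0.2874656814501413), np.float64(0.07742612134467848)] [0.32419868 0.02359775 0.51367238] 5.3417
```

View pics/w2.png

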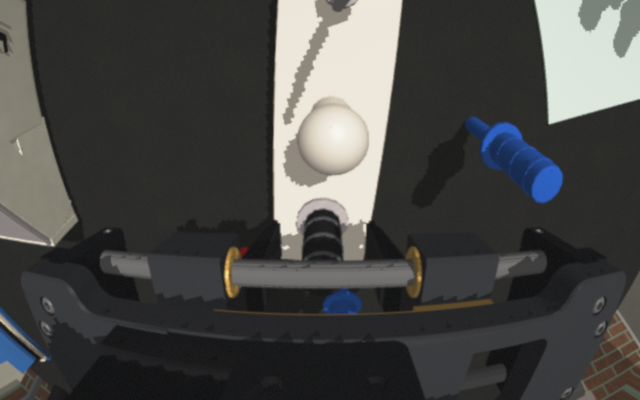

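The pin sits between the fingers at about (322,230), so I'll grip and lift it.

```bash
python3 - <<'E'
from h import *
import pickle
manip.set_gripper(0.0,squeeze=50)
print(manip.get_finger_gap(),manip.get_wrist_force())
f0=np.array(manip.get_wrist_force())
p=np.array(manip.get_eef_pos())
manip.line_to(list(p+[0,0,.02]),speed=.06); print(manip.get_wrist_force(),manip.get_finger_gap())
manip.line_to(list(p+[0,0,.13]),speed=.2); manip.dwell(.2)
print(manip.get_wrist_force(),manip.get_finger_gap(),manip.get_eef_pos(),manip.get_time())
for n in ("wrist","scene"):
    q=manip.get_image(n); cv2.imwrite(f"pics/{n}3.png",q["img"] if n=="wrist" else cv2.resize(q["img"][100:300,100:360],None,fx=3,fy=3))
E
```

```text
0.021468693419270084 [0.19363741 0.46540745 1.42483605]
[-0.83000153  0.28135965 -0.59867258] 0.02127411120261866
[ 0.37784862 -0.30144331 -0.18698449] 0.021582346156364382 [ 0.46623797 -0.28727753  0.20626594] 7.3583
```

View pics/wrist3.png

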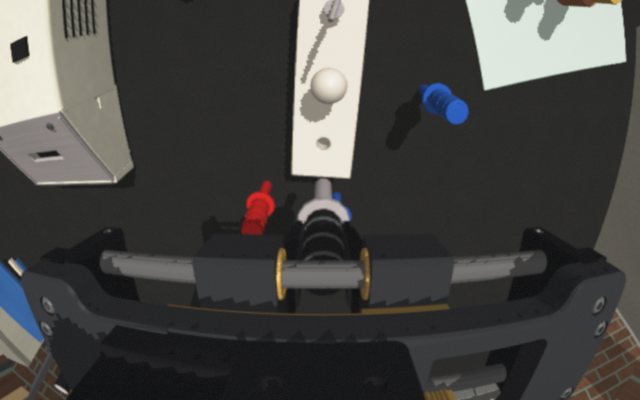

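View pics/scene3.png

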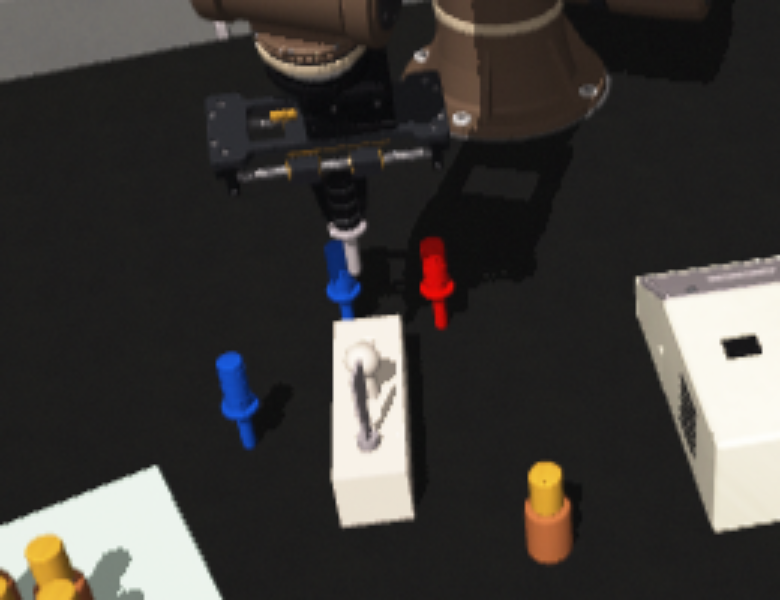

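```bash
cat >> h.py <<'E'
LEAN=np.radians(16)
_M=leanM(np.array([0,0,1.]),LEAN,-1)
PA=_M.T@np.array([0,0,1.])          # pin axis in tool
PG=_M.T@(np.array([.470,-.2876,.085])-np.array([.46668,-.28758,.07767])); PG[0]=0
def proj(p,t): # tool point -> wrist pixel
    m=np.array(p["mount"]); c=np.linalg.inv(m)@np.r_[t,1]; K=np.array(p["intrinsics"])
    r=np.hypot(c[0],c[1]); th=np.arctan2(r,c[2]); return K[:2,2]+K[0,0]*th*c[:2]/r
E
python3 - <<'E'
from h import *
print(PA,PG)
p=manip.get_image("wrist"); im=p["img"].copy()
s=6; x0,y0=275,160
c=cv2.resize(im[y0:y0+95,x0:x0+100],None,fx=s,fy=s,interpolation=cv2.INTER_CUBIC)
def dot(t,col):
    u=proj(p,t); cv2.circle(c,tuple(int(round((a+.5-b)*s)) for a,b in zip(u,(x0,y0))),3,col,-1); return u
b=np.cross(PA,[1,0,0])
print(dot(PG-PA*.077,(0,0,255)),dot(PG-PA*.029,(0,255,0)),dot(PG-PA*.025,(255,0,0)))
for r in (.016,-.016):
    dot(PG-PA*.025+np.array([r,0,0]),(255,255,0)); dot(PG-PA*.025+b*r,(255,255,0))
for r in (.006,-.006): dot(PG-PA*.073+np.array([r,0,0]),(0,255,255)); dot(PG-PA*.073+b*r,(0,255,255))
cv2.imwrite("pics/w4.png",c)
E
```

```text
[ 0.         -0.9612617  -0.27563736] [ 0.         -0.00794781  0.00112441]
[322.51473019 181.83429557] [322.39643458 217.54250278] [322.38445708 221.21231002]
```

View pics/w4.png

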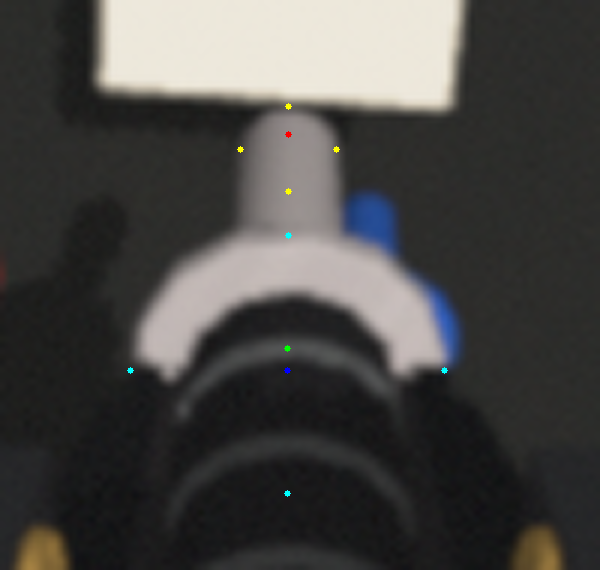

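```bash
cat >> h.py <<'E'
GM=leanM(SZ,LEAN,-1); GQ=quat(GM)
def tipcmd(x,y,z): # TCP for tip at slot coords
    return list(SC+SX*x+SY*y+SZ*z-GM@(PG-PA*.077))
def tipnow():
    T=rot(manip.get_tool_rot()); t=np.array(manip.get_eef_pos())+T@(PG-PA*.077)-SC
    return np.array([t@SX,t@SY,t@SZ])
def fs():
    f=np.array(manip.get_wrist_force()); return np.array([f@SX,f@SY,f@SZ])
E
python3 - <<'E'
from h import *
import pickle
j=manip.ik(tipcmd(0,0,.06),GQ); print(np.round(j,2))
manip.movep(tipcmd(0,0,.06),GQ)
manip.line_to(tipcmd(0,0,.02),speed=.08)
print(tipnow(),fs(),manip.get_time())
pos=manip.get_eef_pos();q=manip.get_tool_rot()
p=manip.get_image("wrist"); p2={k:p[k] for k in p}; p2["pos"]=pos;p2["q"]=q; pickle.dump(p2,open("w5.pkl","wb"))
cv2.imwrite("pics/w5.png",cv2.resize(p["img"][60:260,210:430],None,fx=3.5,fy=3,interpolation=cv2.INTER_CUBIC))
for n in ("scene","top"):
    s=manip.get_image(n); pickle.dump({k:s[k] for k in s},open(n+"5.pkl","wb")); 
    x0,y0={"scene":(290,120),"top":(230,150)}[n]
    cv2.imwrite(f"pics/{n}5.png",cv2.resize(s["img"][y0:y0+120,x0:x0+150],None,fx=5,fy=5,interpolation=cv2.INTER_CUBIC))
E
```

```text
[ 0.02  0.26  2.08 -0.09  0.57  1.83]
[-0.00018682 -0.00011182  0.01981689] [-0.89530874  0.23031627 -0.44812767] 9.475
```

View pics/w5.png

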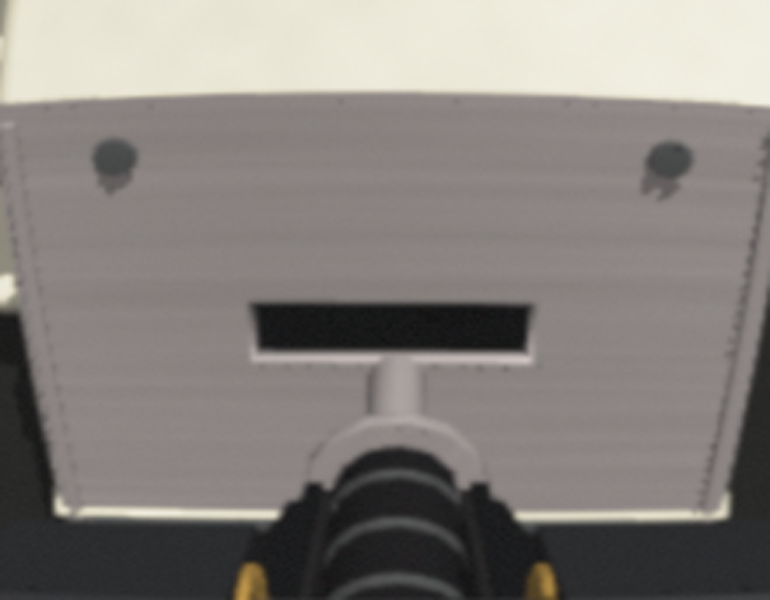

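View pics/scene5.png

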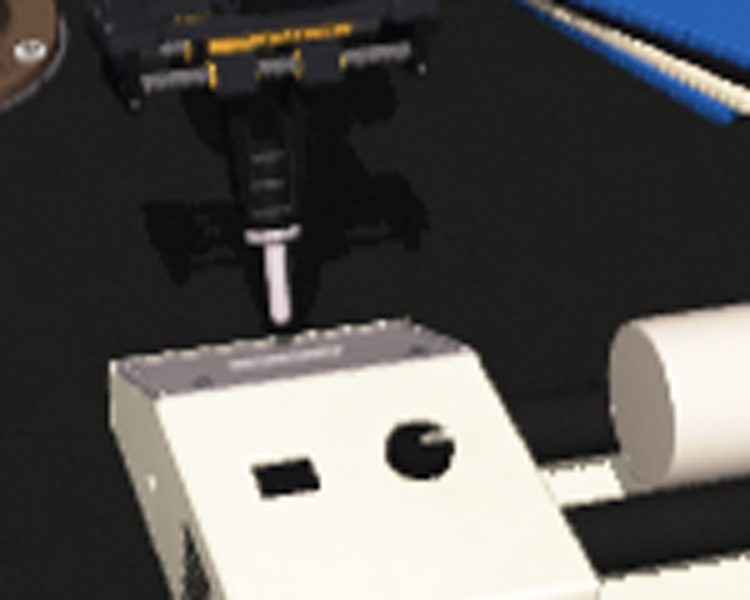

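```bash
python3 - <<'E'
from h import *
import pickle
p=pickle.load(open("w5.pkl","rb"))
for a,b in [(249,303),(536,304),(251,362),(534,362)]:
    u=210+(a+.5)/3.5-.5; v=60+(b+.5)/3-.5
    w=wplane(p,p["pos"],p["q"],u,v,SZ,SC@SZ)-SC; print(np.round([u,v],1),np.round([w@SX,w@SY],4))
u0=proj(p,PG-PA*.077); print(u0, (u0[0]-209.5)*3.5,(u0[1]-59.5)*3)
cv2.imwrite("pics/w5b.png",cv2.resize(p["img"][150:190,270:375],None,fx=7,fy=7,interpolation=cv2.INTER_CUBIC))
E
```

```text
[280.8 160.7] [0.0092 0.0337]
[362.8 161. ] [ 0.009  -0.0321]
[281.4 180.3] [-0.0086  0.0343]
[362.2 180.3] [-0.0084 -0.0327]
[322.89006426 182.45963008] 396.86522490833767 368.87889023406717
```

View pics/w5b.png

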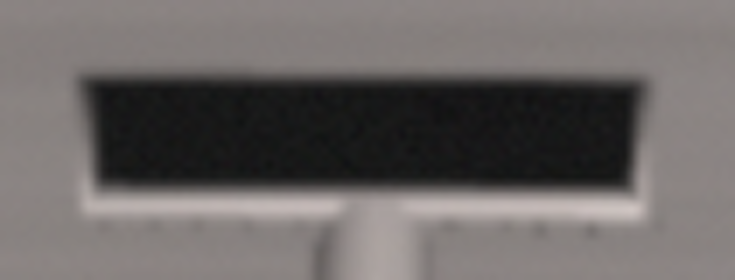

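```bash
cat >> h.py <<'E'
def go(x,y,z,sp=.03): manip.line_to(tipcmd(x,y,z),speed=sp)
E
python3 - <<'E'
from h import *
y=-.021
go(0,y,.01,.1); manip.dwell(.1); b=fs(); print("base",b)
go(0,y,.002)
for z in np.r_[np.arange(-.001,-.0135,-.003),np.arange(-.014,-.0215,-.001)]:
    go(0,y,z); f=fs()-b; t=tipnow(); print(round(z,4),np.round(t*1e3,1),np.round(f,1),round(manip.get_time(),2))
    if abs(f).max()>5: break
E
```

```text
base [-1.63281101  0.2972991  -1.22472121]
-0.001 [ -0.1 -21.   -1.1] [ 1.3  0.4 -0.2] 10.78
-0.004 [ -0.1 -21.   -4.1] [ 1.4 -0.4 -0.8] 11.03
-0.007 [ -0.1 -21.   -7.1] [ 0.2 -0.1 -0.6] 11.28
-0.01 [ -0.1 -21.  -10.2] [ 0.5 -0.1  0.2] 11.53
-0.013 [ -0.1 -21.  -13.2] [ 1.6 -0.3 -0.4] 11.78
-0.014 [  0. -21. -14.] [ 1.1 -1.2  0.2] 12.03
-0.015 [ -0. -21. -15.] [ 1.7 -0.7 -0. ] 12.28
-0.016 [  0.1 -21.  -16. ] [1.7 0.2 0.6] 12.53
-0.017 [ -0.  -20.9 -16.4] [ 2.3  0.  13.9] 12.78
```

```bash
python3 - <<'E'
from h import *
b=np.array([-.5,.2,-1.2])
for y in np.arange(-.018,.0221,.003):
    go(0,y-.003 if y==-.018 else ylast,-.0150); go(0,y,-.0150); go(0,y,-.0174); ylast=y
    f=fs()-b; t=tipnow(); print(round(y,4),np.round(t*1e3,1),np.round(f,1),round(manip.get_time(),2))
    if f[2]<5:
        go(0,y,-.0195); f=fs()-b; t=tipnow(); print("in?",np.round(t*1e3,1),np.round(f,1))
        if t[2]<-.0185: break
E
```

```text
-0.018 [  0.1 -17.7 -17.6] [-0.3  4.8  0.4] 13.53
in? [  0.3 -17.3 -19.3] [ 0.5 10.6  4.8]
```

In the hole mouth, with the block's −y side pushing towards +y. I'll centre by force.

```bash
python3 - <<'E'
from h import *
b=np.array([-.5,.2,-1.2]); x=0;y=-.0165; z=-.0195
for k in range(9):
    go(x,y,z); f=fs()-b; t=tipnow(); print(np.round([x*1e3,y*1e3,z*1e3],1),np.round(t*1e3,1),np.round(f,1),round(manip.get_time(),2))
    if f[2]>15 or np.hypot(f[0],f[1])>20: print("high"); break
    if abs(f[1])>3 : y+=np.clip(f[1]*.0003,-.0015,.0015)
    if abs(f[0])>4 : x+=np.clip(f[0]*.0002,-.001,.001)
    if abs(f[1])<=3 and abs(f[0])<=4 and f[2]<4: z-=.0015
    if z<-.024: break
E
```

```text
[  0.  -16.5 -19.5] [  0.1 -16.4 -19.5] [0.3 4.6 1.9] 14.03
[  0.  -15.1 -19.5] [ -0.2 -15.4 -19.6] [-0.1 -0.8  0.4] 14.28
[  0.  -15.1 -21. ] [  0.  -15.2 -21.2] [-0.3  1.4 -0.9] 14.53
[  0.  -15.1 -22.5] [  0.  -15.2 -22.6] [ 0.5 -0.1  0.1] 14.78
```

```bash
python3 - <<'E'
from h import *
b=np.array([-.5,.2,-1.2]); x=0;y=-.0145; z=-.0240
for k in range(26):
    go(x,y,z); f=fs()-b; t=tipnow(); print(np.round([x*1e3,y*1e3,z*1e3],1),np.round(t*1e3,1),np.round(f,1),round(manip.get_time(),2))
    if f[2]>20 or np.hypot(f[0],f[1])>25: print("high"); break
    if abs(f[1])>3 : y+=np.clip(f[1]*.0002,-.001,.001)
    if abs(f[0])>4 : x+=np.clip(f[0]*.0002,-.001,.001)
    if abs(f[1])<=4 and abs(f[0])<=5 and f[2]<5: z-=.002
    if z<-.0450: break
E
```

```text
[  0.  -14.5 -24. ] [ -0.2 -14.5 -24.1] [ 0.2 -0.8 -0.8] 15.03
[  0.  -14.5 -26. ] [ -0.1 -14.5 -26.1] [ 0.1 -1.4  0.1] 15.28
[  0.  -14.5 -28. ] [ -0.1 -14.5 -28.1] [-0.  -0.3 -0. ] 15.53
[  0.  -14.5 -30. ] [ -0.1 -14.5 -30.1] [ 0.4 -0.9  0.3] 15.78
[  0.  -14.5 -32. ] [ -0.1 -14.5 -32.1] [-0.9 -0.8 -0.5] 16.02
[  0.  -14.5 -34. ] [ -0.1 -14.5 -34.1] [-0.2 -0.9  0.1] 16.27
[  0.  -14.5 -36. ] [ -0.1 -14.5 -36.1] [-0.3 -0.1  0.3] 16.52
[  0.  -14.5 -38. ] [ -0.1 -14.5 -38.1] [-0.2  0.2  0. ] 16.77
[  0.  -14.5 -40. ] [ -0.  -14.5 -40.1] [-0.2 -0.1  0.2] 17.02
[  0.  -14.5 -42. ] [ -0.  -14.5 -42.1] [0.4 0.4 0.2] 17.27
[  0.  -14.5 -44. ] [ -0.1 -14.5 -44.1] [ 0.   0.1 -0.2] 17.52
```

Sliding in freely with no side force. Next I'll seat the collar in 1 mm steps until contact.

```bash
python3 - <<'E'
from h import *
b=np.array([-.5,.2,-1.2]); x=0;y=-.0145
for z in np.arange(-.0455,-.0512,-.0007):
    go(x,y,z); f=fs()-b; t=tipnow(); print(round(z*1e3,1),np.round(t*1e3,1),np.round(f,1),np.round(manip.get_moment(),2),round(manip.get_time(),2))
    if f[2]>14 or np.hypot(f[0],f[1])>25: break
q=manip.get_image("wrist"); cv2.imwrite("pics/w6.png",cv2.resize(q["img"][100:260,230:420],None,fx=4,fy=3.5))
q=manip.get_image("scene"); cv2.imwrite("pics/s6.png",cv2.resize(q["img"][120:240,290:440],None,fx=5,fy=5))
E
```

```text
-45.5 [ -0.  -14.5 -45.6] [-0.9  0.1  0.7] [ 0.04  0.28 -0.04] 17.77
-46.2 [ -0.  -14.5 -46.2] [-0.4 -1.2 -0.9] [0.08 0.23 0.06] 18.02
-46.9 [  0.  -14.5 -46.9] [-0.2  1.   0.2] [ 0.09  0.19 -0.07] 18.27
-47.6 [ -0.  -14.5 -47.6] [-0.4  0.2 -0.2] [0.1  0.19 0.01] 18.52
-48.3 [  0.  -14.5 -48. ] [ 0.9 -1.4  6.8] [ 0.02  0.56 -0.05] 18.77
-49.0 [ -0.  -14.5 -48.1] [ 1.4  0.3 20.1] [ 0.04  0.99 -0.04] 19.02
```

View pics/w6.png

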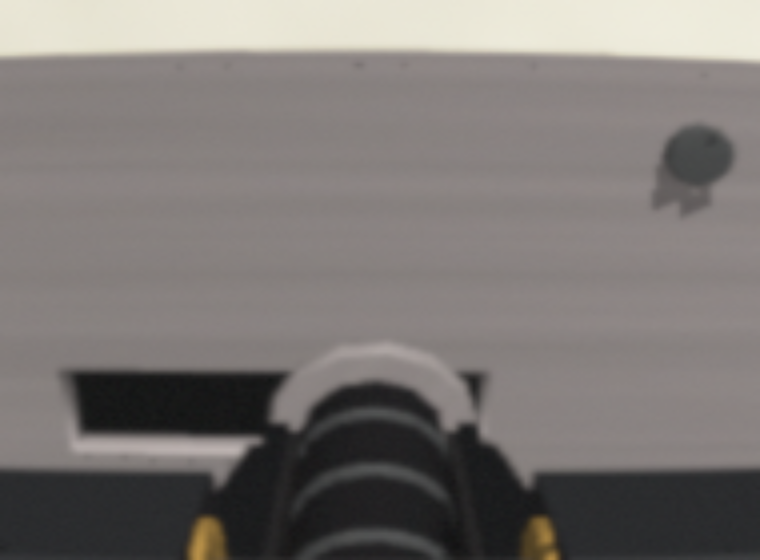

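View pics/s6.png

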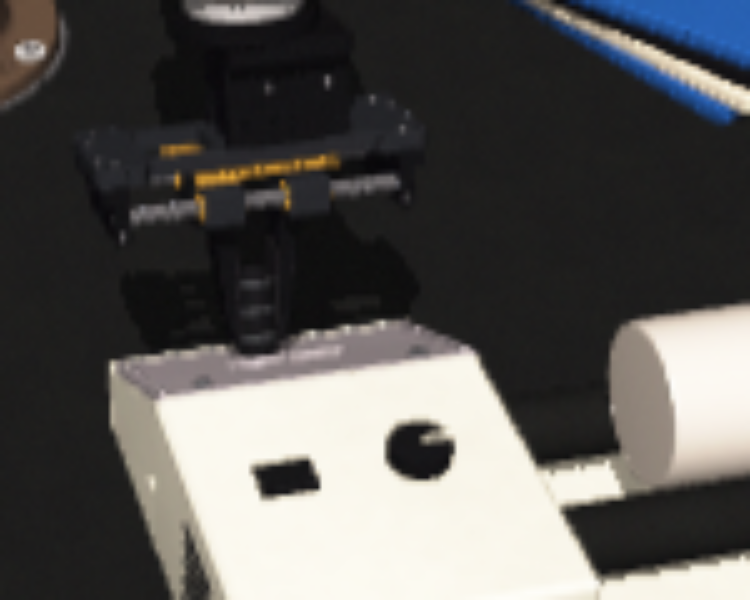

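The collar lies on the guard at (375,380) in the wrist crop: contact at −48.0 mm, exactly fully home. Now I'll release and back out along the hand's axis.

```bash
python3 - <<'E'
from h import *
import pickle
go(0,-.0145,-.0482); print(fs())
manip.set_gripper(0.045); manip.dwell(.2)
p=np.array(manip.get_eef_pos()); print(manip.get_finger_gap(),fs())
manip.line_to(list(p-GM[:,1]*.03),speed=.06); manip.line_to(list(p-GM[:,1]*.14),speed=.2); manip.dwell(.3)
pos=manip.get_eef_pos();q=manip.get_tool_rot()
w=manip.get_image("wrist"); cv2.imwrite("pics/w7.png",w["img"]); p2={k:w[k] for k in w}; p2["pos"]=pos;p2["q"]=q; pickle.dump(p2,open("w7.pkl","wb"))
for l in ("pin_grip","pin_collar"): print(l,manip.tip_of(w,l)[:2])
s=manip.get_image("scene"); cv2.imwrite("pics/s7.png",s["img"])
t=manip.get_image("top"); pickle.dump({k:t[k] for k in t},open("top7.pkl","wb")); cv2.imwrite("pics/t7.png",t["img"]); print(manip.get_time(),fs())
E
```

```text
[ 1.12712422 -0.53086597  7.43548797]
0.044943981680277224 [-0.91894598 -0.21131378 -0.10695856]
pin_grip [{'uv': [530.3, 246.1], 'conf': 0.88}, {'uv': [322.0, 188.2], 'conf': 0.76}]
pin_collar [{'uv': [512.3, 245.9], 'conf': 0.83}, {'uv': [597.3, 163.0], 'conf': 0.64}]
22.1167 [-0.32188971 -0.70469493 -0.47854644]
```

View pics/w7.png

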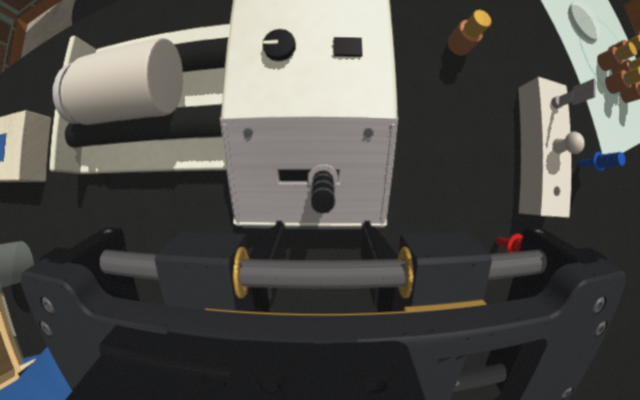

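View pics/s7.png

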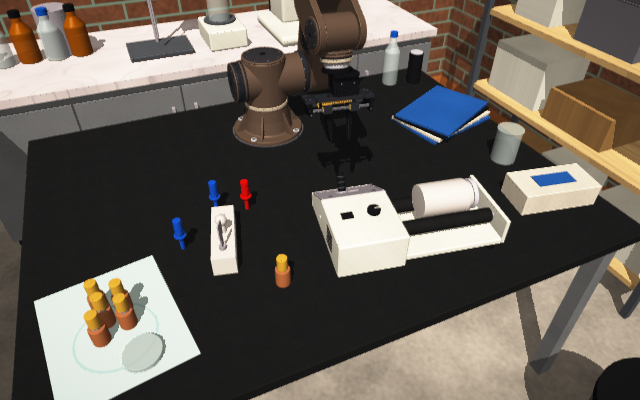

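Pin stands in the guard at (322,185) in the wrist view; jar, bottle, pestle and spatula look unmoved. Quick check of its squareness and seating against projected geometry.

```bash
python3 - <<'E'
from h import *
import pickle
p=pickle.load(open("w7.pkl","rb")); T=rot(p["q"]); s=8;x0,y0=280,150
c=cv2.resize(p["img"][y0:y0+75,x0:x0+85],None,fx=s,fy=s,interpolation=cv2.INTER_CUBIC)
def ring(h,r,col):
    for a in np.linspace(0,2*np.pi,24,endpoint=False):
        w=SC+SY*(-.0145+r*np.cos(a))+SX*r*np.sin(a)+SZ*h
        u=proj(p,T.T@(w-np.array(p["pos"]))); cv2.circle(c,tuple(int(round((k+.5-b)*s)) for k,b in zip(u,(x0,y0))),2,col,-1)
ring(.004,.016,(0,255,0)); ring(.054,.011,(0,0,255)); cv2.imwrite("pics/w8.png",c)
E
```

```text
(no output)
```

View pics/w8.png

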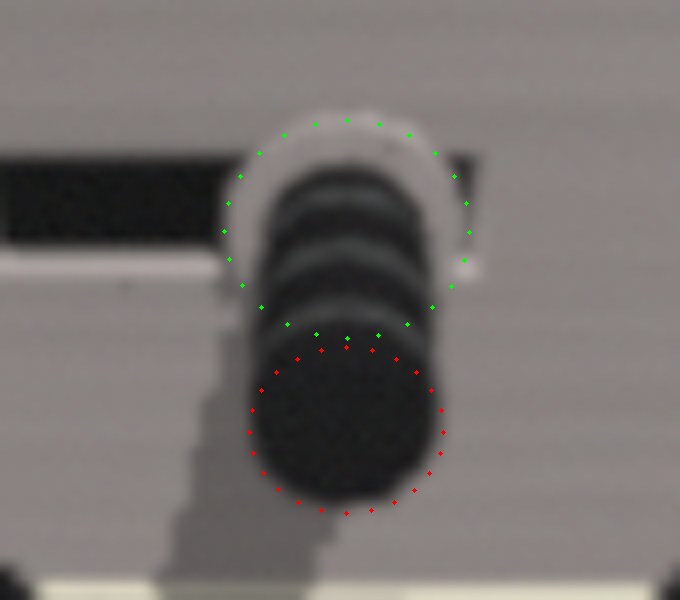

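```bash
python3 - <<'E'
from h import *
print(manip.get_time(),manip.hand_in())
E
```

```text
the job is handed in; nothing more can be done
22.1167 None
```

The guard pin is fully home in the switch hole with its collar flat on the guard. I handed the job in at 22 s of the 56 s allowed; no verdict is reported.

**What I did:** I took the black-gripped pin from the tool rest with the hand leaned 16° to keep the wrist clear of its joint limit at the guard. I put the pin square through the slot and touched the block 16.4 mm below the guard's face. Feeling along the slot, I found the hole at about y = −14.5 mm, then slid the pin in with almost no side force. The collar met the guard with the tip at −48.0 mm and I pressed it home with about 20 N, then released and backed out.

**Last checks:**
- **Seating:** The pin's collar in the wrist view matches the position predicted for fully home. The grip's top is about 1 pixel off, roughly 1–1.5° of tilt against the 7° limit.
- **Other things:** The jar, bottle, pestle and spatula look unmoved, judged by eye in the scene and wrist pictures. I did not measure their positions again after the job.
- **Robot:** The gripper stands clear and the wrist force is about zero.
- **Disagreements:** An early oblique wrist reading of the slot was 4 mm off the depth measurement, but a close-up agreed with the depth to within 1 mm. After release, one network ranked a spot beside the tool rest above the pin itself, so I ignored that result.

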